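# Roll the parts caddy into its parking bay

## Robot

A 6-joint arm with a two-finger parallel gripper is mounted at the origin on the work surface. World frame = base frame: x ahead of the robot, y to its left, z up, the work surface at z = 0. Lengths are in mm, angles in rad, forces in N, time in s.
With the tool pointing down it reaches from about 225 to 875 mm from the base axis. Payload 3.4 kg.
Tool frame: the origin (TCP) lies midway between the tips of the shut fingers; the grasp point (between the pads) lies bot.grip_depth behind it (bot.grip_depth is the distance from the TCP to the grasp point, in mm); z points along the fingers, x is the direction in which the jaws open and shut, and the axes are right-handed (so a half turn about z gives the same grasp; the last joint's range is limited). The gripper opens to 85 mm and grips with 20 to 120 N. Pads are 22 mm wide; open, the fingers measure 114 mm over their backs; the gripper's body (76 mm by 85 mm) begins 54 mm behind the grasp point. The pads swing forward as they close: fully open they stand 13 mm farther back than shut.
Start: joints at [1.075, 0.276, 1.505, -0, 1.361, -0.121], TCP at [210.518, 535.112, 231.328] pointing down, gripper open.
Joint ranges: [-2.89, 2.89], [-0.75, 2.08], [0.22, 2.7], [-1.18, 4.32], [0.11, 2.71], [-2.7, 2.7]. Speed limits (rad/s): [2.57, 2.57, 3.14, 3.14, 3.14, 3.14].

## Interface

Orientations are given as a rotation vector (axis times angle).
In Python, from bench import bot gives the robot as it stands.
- The arm moves only by the tool drive_tool, never from a script. Its argument "rows" is a list of rows, each a list of 7 numbers: the finger opening in mm, from 0 to 85.4, then the shift along the tool's x, y, z in units of 30 mm (1.0 is 30 mm), then the turn, a rotation vector about the tool's x, y, z in units of 6 degrees (1.0 is 6 degrees). A call has 1 to 8 rows; each row shifts and turns the commanded pose from where the row before left it, along the tool's axes as they then stand; what a row does not reach is not made up. A row lasts 1/12 s, in which the tool goes at most 41.7 mm and 7.16 degrees, less where a joint would pass 70% of its speed; a pose out of reach is approached as far as the arm can. A call is refused whole if a number of a shift passes 1 or a number of a turn 1, either way. A call with a gripper value outside its range is refused whole. The fingers move at their own pace and stop on an object; "squeeze" is the grip in N (left out, the last holds). Time passes only in rows, so rows that do not move let the fingers close. It gives the time, the measured TCP pose, the force and the opening at its end, in the units of the state.
- bot.observe(): the state, without advancing time (a new reading comes with each control period).
- bot.grab_frame(name): name is "scene" or "top" or "wrist"; returns a dict with "img" (480x640x3 uint8, blue, green, red), "camera_matrix" (3x3 intrinsics, pixels), "T" (4x4, takes a point from camera to world coordinates); the wrist camera has in their place "tool_from_camera" (4x4, takes a point from camera to tool coordinates, whose origin is the TCP and whose axes are the tool frame's). Camera axes: x right, y down, z forward; pixel columns grow to the right and rows downward; lengths in mm; the calibration is good to about 2 mm. A picture is of the moment at which its call begins: read the wrist's pose just before it. There is no depth.
- bot.hand_in(): hands the job in, once; it reports no verdict.
The state is a dict: "clock": time; "joints": joint angles; "qvel": joint speeds; "joint_torque": joint torques, N m; "tool_pos": TCP position; "tcp_rot": TCP orientation; "wrist_force": force on the tool from outside, world axes, zero at the start; "moment": the same for the moment, N m; "opening": finger opening in mm.
Only numpy, scipy, OpenCV 4.12 (cv2) and the standard library are available. Lean on these libraries where they do the work, as an engineer would, in place of code of your own. Each camera call takes 0.05 s, during which the arm holds its last target. There are 200 camera calls.

## Task

Take the red parts caddy by its push bar and, keeping its wheels on the bench, push it straight ahead until all four castors trail straight behind their pivots while it is still in front of the parking bay; then steer it front first into the bay until its bumper presses the sprung stop, feeling for contact and leaning on it lightly (about 5 N, never pressing the stop or rails harder than 12 N). Ease off and let go, leaving it standing square in the bay by the stop with castors still trailing, the tin upright on board and everything else on the bench undisturbed.

Things in the scene. Friction and masses are not known exactly. Their poses are not given: they have to be found in the camera images.
- caddy: Red parts caddy, open tray 150 x 110 mm on four swivel castors, about 0.9 kg loaded. Origin on the bench under the tray's middle; +x is its front (the way to push it), +y its left, z up. Tray from 36 mm up to its rim at 64 mm; a rubber bumper reaches x = +81 mm, 41 to 59 mm high. Tin in the front half, low sockets (below the rim) in the rear half, push bar at the rear.
- push_bar (a point): Middle of the caddy's black push bar, at caddy x = -79 mm, 108 mm above the bench; axes as the caddy's. Square bar 12 mm thick (x), 12 mm high, 108 mm long along y, on two 8 mm wide uprights at y = +-50 mm; free below it between the uprights down to the tray rim.
- hub_fl (a point): Hub of the front left castor's wheel (25 mm wheel, black, yellow hub), 12.5 mm above the bench. The castor swivels freely about an upright pivot at caddy x = 50, y = 38 mm, the hub 14 mm out from it. Trailing straight: hub at caddy x = 36, y = 38 mm. Rolled straight ahead, the castors swing round to trail within 50 to 80 mm of travel.
- hub_fr (a point): Hub of the front right castor's wheel (25 mm wheel, black, yellow hub), 12.5 mm above the bench. The castor swivels freely about an upright pivot at caddy x = 50, y = -38 mm, the hub 14 mm out from it. Trailing straight: hub at caddy x = 36, y = -38 mm. Rolled straight ahead, the castors swing round to trail within 50 to 80 mm of travel.
- hub_rl (a point): Hub of the rear left castor's wheel (25 mm wheel, black, yellow hub), 12.5 mm above the bench. The castor swivels freely about an upright pivot at caddy x = -50, y = 38 mm, the hub 14 mm out from it. Trailing straight: hub at caddy x = -64, y = 38 mm. Rolled straight ahead, the castors swing round to trail within 50 to 80 mm of travel.
- hub_rr (a point): Hub of the rear right castor's wheel (25 mm wheel, black, yellow hub), 12.5 mm above the bench. The castor swivels freely about an upright pivot at caddy x = -50, y = -38 mm, the hub 14 mm out from it. Trailing straight: hub at caddy x = -64, y = -38 mm. Rolled straight ahead, the castors swing round to trail within 50 to 80 mm of travel.
- tin_mid (a point): Centre of a blue tin, 48 mm across and 42 mm high, standing loose in the caddy's front compartment.
- bay_mouth (a point): Parking bay fixed to the bench: point on the bench in the middle of its mouth; +x points into the bay along its centre line, z up. Two yellow side rails 50 mm high, 124 mm apart inside, run from x = 10 to 160 mm, with flared lead-ins from x = -30 mm (about 150 mm apart there). At the far end a sprung stop.
- stop: Sprung stop at the bay's far end; origin and axes as bay_mouth. Steel housing from x = 195 mm, 70 mm high; before it a black rubber pad 70 mm wide, 38 to 62 mm high, on a brass screw. The screw's setting varies: the pad's face rests somewhere from x = 114 to 150 mm, not reported, to be felt. Spring: 3.5 N per mm pushed in, up to 8 mm, then solid. Let go, it pushes back.
- bay: The whole parking bay (rails and stop); origin and axes are those of point bay_mouth.
- driver_red: Bystander, leave alone: screwdriver with red handle, lying on the bench.
- driver_yellow: Bystander, leave alone: screwdriver with yellow handle, lying on the bench.
- wrench_a: Bystander, leave alone: steel wrench, lying on the bench.
- wrench_b: Bystander, leave alone: steel wrench, lying on the bench beyond the bay's far end.
- hammer: Bystander, leave alone: hammer, lying on the bench.
- jar: Bystander, leave alone: amber jar 60 mm across, 90 mm high, standing.
- pot: Bystander, leave alone: white plastic pot with a closed top, 64 mm across, 70 mm high, standing.
Not all that is in view belongs to the job. What is meant by the part that bears tin_mid is not brown, and is the smaller of those in its own colour.

How it is judged:
By the outcome, as a careful person would: the job done as asked, in the order asked, and still so for the second after the job is handed in, with the robot touching nothing.
It also fails if it takes over 72 s, if anything falls off the work surface, if the arm or the gripper's body presses on something with over 40 N, if the wrist force passes 120 N, or if a joint passes its speed limit or range.

## Working session

There is one attempt and no reset: what is moved stays moved. The work goes in short steps, Python scripts to look and compute and a tool call to move; the robot and the scene stay as the last step left them, time stands still between calls to the robot, and variables do not carry over. Pictures are saved under pics/ and viewed, about 8 in all and at most 12, crops included, and the job is handed in when it is done.

Besides the shell and the picture viewer there is one more tool, called in YAML: its name, and indented under it one key for each argument. drive_tool: Moves the arm, as the interface text tells. Its arguments: {"type":"object","properties":{"rows":{"type":"array","items":{"type":"array","items":{"type":"number"}}},"squeeze":{"type":"number"}},"required":["rows"]}

```bash
ls; mkdir -p pics; python3 - <<'E'
from bench import bot
import cv2,pickle
print(bot.observe(),bot.grip_depth)
d={}
for n in("top","scene"):
    f=bot.grab_frame(n);d[n]=f;cv2.imwrite(f"pics/{n}0.png",f["img"]);print(f["camera_matrix"],f["T"])
pickle.dump(d,open("f0.pkl","wb"))
E
```

```text
pics
{'clock': 0.0, 'joints': array([ 1.07497559e+00,  2.76571709e-01,  1.50613953e+00, -5.15428437e-06,
        1.36066100e+00, -1.21019487e-01]), 'qvel': array([ 0.00160429, -0.00073516,  0.00030631, -0.00087144, -0.00090837,
        0.0002088 ]), 'joint_torque': array([ 7.04158228e-04, -4.16771042e+01, -2.45807219e+01, -1.38625492e-04,
        1.10620927e-02, -6.43234330e-06]), 'tool_pos': array([210.26819615, 534.61601486, 230.45042066]), 'tcp_rot': array([ 2.59573454e+00,  1.76821934e+00, -2.47907788e-03]), 'wrist_force': array([-0.60362443,  0.16731675,  0.61391262]), 'moment': array([ 0.01277966, -0.01815683,  0.04155337]), 'opening': 84.86839362538865} 18.700000000000003
[[504.00044804   0.         311.00212659]
 [  0.         504.00044804 240.15315753]
 [  0.           0.           1.        ]] [[-1.49036572e-02 -9.86331172e-01  1.64099663e-01  3.51092606e+02]
 [-9.99888725e-01  1.45954821e-02 -3.08361303e-03  2.16090895e+01]
 [ 6.46349969e-04 -1.64127360e-01 -9.86438945e-01  1.19975649e+03]
 [ 0.00000000e+00  0.00000000e+00  0.00000000e+00  1.00000000e+00]]
[[534.54249632   0.         316.71197971]
 [  0.         534.54249632 249.66072491]
 [  0.           0.           1.        ]] [[-4.71888337e-01  7.12123379e-01 -5.19809283e-01  1.21773850e+03]
 [ 8.81564617e-01  3.72512313e-01 -2.89962761e-01  3.82998913e+02]
 [-1.28539024e-02 -5.95075517e-01 -8.03566989e-01  1.13345989e+03]
 [ 0.00000000e+00  0.00000000e+00  0.00000000e+00  1.00000000e+00]]
```

View pics/top0.png

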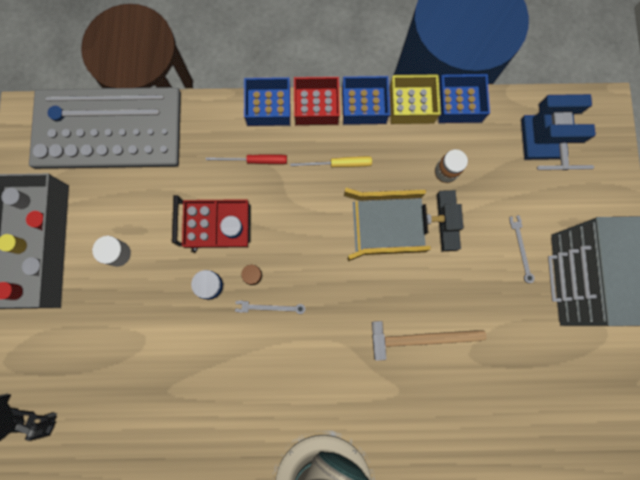

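View pics/scene0.png

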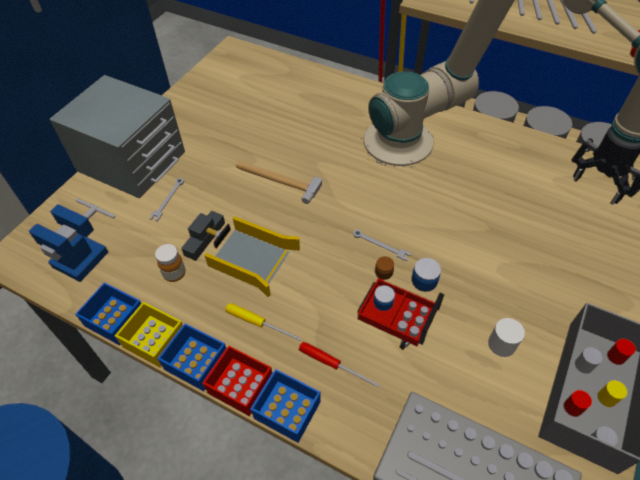

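The caddy is at top-view pixel (215,223) with its push bar at (177,220). The bay mouth is near (356,222) and the stop near (425,218).

Tin candidates in the top view:
- (231,226): can standing in the caddy's front compartment
- (206,284): larger blue can on the bench
- (251,274): brown cylinder, ruled out by colour

The smaller blue one, on board the caddy, is the tin. I'll check this in a close crop and measure.

```bash
cat > h.py <<'E'
import numpy as np,cv2
from scipy.spatial.transform import Rotation as R
def pt(f,uv,z,T=None):
    T=f["T"] if T is None else T
    uv=np.atleast_2d(np.float64(uv)); K=f["camera_matrix"]
    d=np.c_[(uv-K[:2,2])/[K[0,0],K[1,1]],np.ones(len(uv))]@T[:3,:3].T
    o=T[:3,3]; return o+d*((z-o[2])/d[:,2])[:,None]
def blobs(mask,roi,n=1):
    m=np.zeros_like(mask);x,y,w,h=roi;m[y:y+h,x:x+w]=mask[y:y+h,x:x+w]
    c=cv2.findContours(m,cv2.RETR_EXTERNAL,cv2.CHAIN_APPROX_NONE)[0]
    return sorted(c,key=cv2.contourArea)[::-1][:n]
E
python3 - <<'E'
import pickle;from h import *
d=pickle.load(open("f0.pkl","rb"))
t=d["top"];s=d["scene"]
hs=cv2.cvtColor(t["img"],cv2.COLOR_BGR2HSV)
red=cv2.bitwise_or(cv2.inRange(hs,(0,150,60),(8,255,255)),cv2.inRange(hs,(172,150,60),(180,255,255)))
c=blobs(red,(165,185,100,75))[0]; r=cv2.minAreaRect(c);b=cv2.boxPoints(r)
print("tray",pt(t,b,64).round(1).tolist(),pt(t,[r[0]],64).round(1))
P=pt(t,c[:,0],64)[:,:2].astype(np.float32);print(cv2.minAreaRect(P))
blk=cv2.inRange(hs,(0,0,0),(180,255,55))
for k in blobs(blk,(165,185,100,75),3):
    r=cv2.minAreaRect(pt(t,k[:,0],114)[:,:2].astype(np.float32)); print("blk",cv2.boundingRect(k),r)
yel=cv2.inRange(hs,(18,140,90),(32,255,255))
for k in blobs(yel,(340,180,110,85),3):
    print("yel",cv2.boundingRect(k)); 
    r=cv2.minAreaRect(pt(t,k[:,0],50)[:,:2].astype(np.float32)); print(r)
for k in blobs(blk,(410,180,60,80),3):
    r=cv2.minAreaRect(pt(t,k[:,0],62)[:,:2].astype(np.float32)); print("pad",cv2.boundingRect(k),r)
A=cv2.resize(t["img"][185:260,165:265],None,fx=8,fy=8,interpolation=cv2.INTER_CUBIC)
cv2.imwrite("pics/c1.png",A)
B=cv2.resize(t["img"][180:265,340:470],None,fx=6,fy=6,interpolation=cv2.INTER_CUBIC)
cv2.imwrite("pics/c2.png",B)
E
```

```text
tray [[638.7, 315.2, 64.0], [636.4, 162.5, 64.0], [526.3, 161.9, 64.0], [528.6, 312.2, 64.0]] [[582.1 238.   64. ]]
((583.2921752929688, 237.4842529296875), (109.8124008178711, 150.41580200195312), 0.17339012026786804)
blk (173, 196, 9, 49) ((581.3839111328125, 312.42523193359375), (107.96227264404297, 16.405994415283203), 0.24261422455310822)
blk (192, 250, 3, 2) ((512.691162109375, 275.3148193359375), (4.71272611618042, 1.5172717571258545), 44.94628143310547)
blk (249, 206, 1, 35) ((572.1284790039062, 153.79818725585938), (76.14449310302734, 1.3738870620727539e-05), 0.3026597499847412)
yel (345, 188, 81, 10)
((651.3582763671875, -157.435791015625), (188.06842041015625, 20.90017318725586), 87.62107849121094)
yel (349, 246, 81, 14)
((518.4229736328125, -160.5145721435547), (25.41464614868164, 186.9208984375), 5.4421000480651855)
yel (346, 195, 1, 1)
((648.597900390625, -65.74307250976562), (0.0, 0.0), 0.0)
pad (440, 221, 20, 30) ((550.4683837890625, -286.1560974121094), (42.546875, 62.34450912475586), 51.00078582763672)
pad (422, 205, 5, 28) ((587.21826171875, -243.89599609375), (63.70613479614258, 7.534111022949219), 2.16129469871521)
pad (437, 194, 8, 21) ((620.863525390625, -283.7903137207031), (48.0424919128418, 14.087050437927246), 1.8567686080932617)
```

View pics/c1.png

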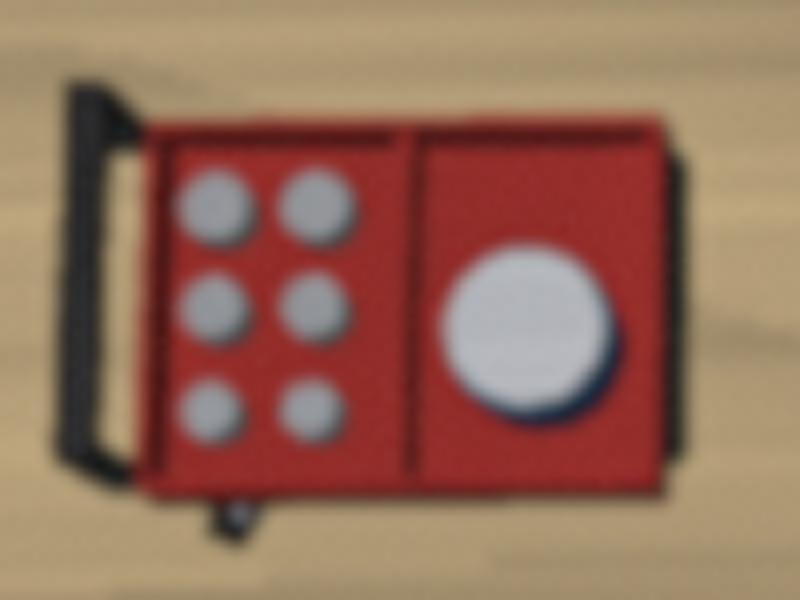

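View pics/c2.png

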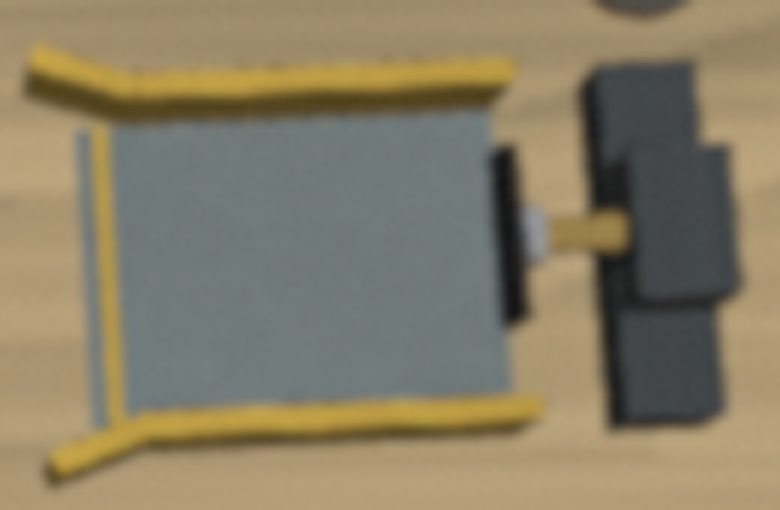

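```bash
python3 - <<'E'
import pickle;from h import *
d=pickle.load(open("f0.pkl","rb"));t=d["top"]
def cr(p):return np.array(p)/6-0.5+0.5/6+[340,180]
names={"UO":[(150,73),(510,60)],"UI":[(140,97),(510,84)],"LI":[(150,415),(540,398)],"LO":[(150,440),(540,420)],"ends":[(515,73),(543,408)],"flareTips":[(40,50),(55,472)]}
for n,p in names.items():
    q=pt(t,cr(p),50)[:,:2];v=q[1]-q[0];print(n,q.round(1).tolist(),"slope deg",np.degrees(np.arctan2(v[0],-v[1])).round(2))
print("pad face",pt(t,cr([(492,150),(507,325)]),62).round(1).tolist())
hs=cv2.cvtColor(t["img"],cv2.COLOR_BGR2HSV)
yel=cv2.inRange(hs,(18,140,150),(32,255,255))
for roi in((362,180,60,30),(366,240,60,22)):
    k=blobs(yel,roi)[0][:,0];x=pt(t,k,50)[:,:2]
    l=cv2.fitLine(x.astype(np.float32),cv2.DIST_L2,0,.01,.01).ravel();print(l,np.degrees(np.arctan(l[0]/l[1])))
# tray edges
def c1(p):return np.array(p)/8-0.5+0.5/8+[165,185]
for n,p,z in(("traytop",[(150,122),(660,118)],64),("traybot",[(150,493),(660,492)],64),("front",[(664,120),(664,492)],64),("bar rear",[(70,90),(57,455)],114),("bar front",[(105,130),(103,440)],114),("bumper",[(684,160),(682,455)],59)):
    q=pt(t,c1(p),z)[:,:2];print(n,q.round(1).tolist())
print("tinr",pt(t,c1([(527,330)]),82))
q=R.from_rotvec([2.59573454e+00,1.76821934e+00,-2.47907788e-03]).as_matrix();print(q.round(3))
E
```

```text
UO [[655.8, -109.6], [659.0, -250.9]] slope deg 1.28
UI [[646.2, -105.4], [649.3, -250.4]] slope deg 1.22
LI [[520.4, -105.2], [524.8, -255.5]] slope deg 1.67
LO [[510.7, -104.9], [516.3, -255.1]] slope deg 2.11
ends [[653.7, -252.6], [520.9, -256.5]] slope deg -88.34
flareTips [[665.7, -66.8], [498.9, -68.1]] slope deg -89.54
pad face [[620.1, -239.3, 62.0], [551.4, -241.5, 62.0]]
[ 3.014878e-02 -9.995454e-01  6.524205e+02 -1.733619e+02] -1.7276597
[ 2.9526547e-02 -9.9956399e-01  5.1822015e+02 -1.7595291e+02] -1.6919924
traytop [[639.1, 312.2], [638.1, 164.7]]
traybot [[530.4, 309.3], [528.5, 164.0]]
front [[637.5, 163.5], [528.5, 162.9]]
bar rear [[635.8, 321.8], [533.4, 322.3]]
bar front [[624.3, 311.8], [537.3, 309.9]]
bumper [[626.7, 158.3], [540.0, 158.4]]
tinr [[572.56326406 199.57817964  82.        ]]
[[ 0.366  0.931 -0.001]
 [ 0.931 -0.366 -0.002]
 [-0.002 -0.    -1.   ]]
```

Measurements against the given sizes:
- **Caddy:** the tray measures 110×150 mm as given. Its centre is about (583.5, 238), heading −y within 0.5°, with the bar at about (584, 316).
- **Bay:** the mouth is about (583, −94.5) and the axis (0.030, −1.0), so 1.7° towards +x. The flare tips sit 30 mm before the mouth as they should.
- **Room ahead:** about 220 mm before the flares.

Now I'll move above the bar.

drive_tool:
  rows:
    - [50,-0.19,1,0,0,0,0]
    - [50,-0.19,1,0,0,0,0]
    - [50,-0.19,1,0,0,0,0]
    - [50,-0.19,1,0,0,0,0]
    - [50,-0.19,1,0,0,0,0]
    - [50,-0.19,1,0,0,0,0]
    - [50,-0.19,1,0,0,0,0]
    - [50,-0.19,1,0,0,0,0]

```text
clock: 0.77
tool_pos: [418.0, 403.7, 230.9]
tcp_rot: [-2.596, -1.769, 0.001]
wrist_force: [0.9, -0.1, 0.6]
opening: 49.8
```

drive_tool:
  rows:
    - [50,-0.19,1,0.2,0,0,0]
    - [50,-0.19,1,0.2,0,0,0]
    - [50,-0.19,1,0.2,0,0,0]
    - [50,-0.19,1,0.2,0,0,0]
    - [50,0,0,0,0,0,-0.88]
    - [50,0,0,0,0,0,-0.88]
    - [50,0,0,0,0,0,-0.88]
    - [50,0,0,0,0,0,-0.88]

```text
clock: 1.43
tool_pos: [520.5, 339.2, 206.5]
tcp_rot: [-2.224, -2.218, 0.002]
wrist_force: [-0.4, -0.3, 0.9]
opening: 49.8
```

drive_tool:
  rows:
    - [50,-0.26,0.7,0,0,0,0]
    - [50,-0.26,0.7,0,0,0,0]
    - [50,-0.26,0.72,0,0,0,0]
    - [50,0,0,0,0,0,0]
    - [50,0,0,0,0,0,0]

```text
clock: 1.85
tool_pos: [584.4, 315.2, 206.3]
tcp_rot: [-2.229, -2.212, 0.002]
wrist_force: [-0.0, 0.5, -1.1]
opening: 49.7
```

```bash
cat >> h.py <<'E'
def wrist(bot):
    o=bot.observe();f=bot.grab_frame("wrist");T=np.eye(4);T[:3,:3]=R.from_rotvec(o["tcp_rot"]).as_matrix();T[:3,3]=o["tool_pos"]
    f["T"]=T@f["tool_from_camera"];return o,f
E
python3 - <<'E'
from bench import bot;from h import *;import pickle
o,f=wrist(bot);cv2.imwrite("pics/w1.png",f["img"]);pickle.dump((o,f),open("w1.pkl","wb"))
print(o["tool_pos"],o["tcp_rot"],f["camera_matrix"][0],f["T"].round(2))
hs=cv2.cvtColor(f["img"],cv2.COLOR_BGR2HSV)
for k in blobs(cv2.inRange(hs,(0,0,0),(180,255,60)),(0,0,640,480),4):
    print(cv2.boundingRect(k),cv2.minAreaRect(pt(f,k[:,0],114)[:,:2].astype(np.float32)))
E
```

```text
[584.38542152 315.24178689 206.25812204] [-2.22936584 -2.21212009  0.00234401] [398.55542168   0.         321.9637721 ] [[ 1.0000e-02  9.7000e-01  2.6000e-01  5.1888e+02]
 [ 1.0000e+00 -1.0000e-02 -0.0000e+00  3.1458e+02]
 [ 0.0000e+00  2.6000e-01 -9.7000e-01  3.4845e+02]
 [ 0.0000e+00  0.0000e+00  0.0000e+00  1.0000e+00]]
(0, 287, 640, 193) ((686.6486206054688, 311.68304443359375), (462.9548034667969, 148.66432189941406), 89.51123046875)
(318, 155, 20, 172) ((585.1607055664062, 317.5896911621094), (11.304683685302734, 108.2893295288086), 89.86383819580078)
(124, 160, 192, 134) ((574.5983276367188, 252.0886993408203), (115.56171417236328, 82.51868438720703), 89.52716827392578)
(106, 33, 50, 69) ((485.7433166503906, 211.41937255859375), (24.637441635131836, 33.8255500793457), 73.4796142578125)
```

View pics/w1.png

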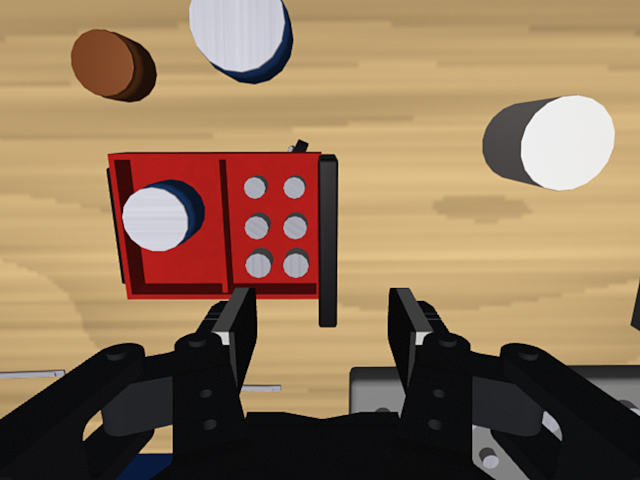

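The close view shows the bar at (585.2, 317.6), 108×11 mm, square to the tool. The small blue tin at (160,215) is in the caddy; the larger blue can and the brown one are on the bench. Now I'll descend and grip.

drive_tool:
  rows:
    - [50,0.07,0.02,0.7,0,0,0]
    - [50,0,0,0.7,0,0,0]
    - [50,0,0,0.7,0,0,0]
    - [50,0,0,0.7,0,0,0]
    - [50,0,0,0.6,0,0,0]
    - [50,0,0,0.49,0,0,0]
    - [50,0,0,0,0,0,0]
    - [50,0,0,0,0,0,0]

```text
clock: 2.57
tool_pos: [583.0, 318.2, 90.1]
tcp_rot: [-2.226, -2.215, 0.003]
wrist_force: [0.1, -1.0, 0.1]
opening: 50.2
```

drive_tool:
  rows:
    - [35,0,0,0,0,0,0]
    - [28,0,0,0,0,0,0]
    - [22,0,0,0,0,0,0]
    - [18,0,0,0,0,0,0]
    - [15,0,0,0,0,0,0]
    - [13,0,0,0,0,0,0]
    - [11,0,0,0,0,0,0]
    - [8,0,0,0,0,0,0]
  squeeze: 40

```text
clock: 3.23
tool_pos: [584.8, 318.0, 91.0]
tcp_rot: [2.228, 2.214, 0.001]
wrist_force: [-0.2, 0.6, 1.3]
opening: 11.1
```

drive_tool:
  rows:
    - [5,0,0,0,0,0,0]
    - [5,0,0,0,0,0,0]
    - [5,0,0,0,0,0,0]
    - [5,0,0,0,0,0,0]

```text
clock: 3.57
tool_pos: [584.8, 318.1, 91.0]
tcp_rot: [2.228, 2.214, 0.001]
wrist_force: [-0.1, -0.0, 3.3]
opening: 11.4
```

Gripped at 11.4 mm opening with small forces. Now the straight push along −tool x.

drive_tool:
  rows:
    - [5,-0.08,0,0,0,0,0]
    - [5,-0.14,0,0,0,0,0]
    - [5,-0.2,0,0,0,0,0]
    - [5,-0.25,0,0,0,0,0]
    - [5,-0.25,0,0,0,0,0]
    - [5,-0.25,0,0,0,0,0]
    - [5,-0.25,0,0,0,0,0]
    - [5,-0.25,0,0,0,0,0]

```text
clock: 4.23
tool_pos: [584.5, 267.0, 91.0]
tcp_rot: [2.229, 2.214, 0.001]
wrist_force: [0.0, 1.6, 4.8]
opening: 11.2
```

drive_tool:
  rows:
    - [5,-0.25,0,0,0,0,0]
    - [5,-0.25,0,0,0,0,0]
    - [5,-0.25,0,0,0,0,0]
    - [5,-0.25,0,0,0,0,0]
    - [5,-0.25,0,0,0,0,0]
    - [5,-0.25,0,0,0,0,0]
    - [5,-0.25,0,0,0,0,0]
    - [5,-0.25,0,0,0,0,0]

```text
clock: 4.9
tool_pos: [584.0, 206.9, 91.0]
tcp_rot: [2.229, 2.214, 0.001]
wrist_force: [0.5, 0.8, 6.2]
opening: 11.2
```

drive_tool:
  rows:
    - [5,-0.25,0,0,0,0,0]
    - [5,-0.25,0,0,0,0,0]
    - [5,-0.25,0,0,0,0,0]
    - [5,-0.2,0,0,0,0,0]
    - [5,-0.15,0,0,0,0,0]
    - [5,-0.1,0,0,0,0,0]
    - [5,0,0,0,0,0,0]
    - [5,0,0,0,0,0,0]

```text
clock: 5.57
tool_pos: [583.7, 170.0, 90.9]
tcp_rot: [2.228, 2.213, -0.001]
wrist_force: [-0.5, -1.0, 5.5]
opening: 11.3
```

```bash
cat > look.py <<'E'
import sys,pickle;from bench import bot;from h import *
n=sys.argv[1];d={}
for k in("top","scene"): d[k]=bot.grab_frame(k)
o,d["wrist"]=wrist(bot);d["o"]=o;pickle.dump(d,open(n+".pkl","wb"))
print(o["tool_pos"],o["tcp_rot"],o["wrist_force"],o["opening"])
def uv(f,p):
    q=np.linalg.inv(f["T"])@np.append(p,1);q=f["camera_matrix"]@q[:3];return (q[:2]/q[2]).astype(int)
c=o["tool_pos"]+np.array([0,-75,-50])
im=[]
for k,h in(("top",45),("scene",55)):
    u,v=uv(d[k],c);u=np.clip(u,h,639-h);v=np.clip(v,h,479-h);im.append(cv2.resize(d[k]["img"][v-h:v+h,u-h:u+h],(400,400),interpolation=cv2.INTER_CUBIC))
cv2.imwrite(f"pics/{n}.png",np.hstack(im))
cv2.imwrite(f"pics/{n}_w.png",d["wrist"]["img"])
E
python3 look.py p1
```

```text
[583.63346037 170.0683055   90.91335845] [ 2.22778415e+00  2.21315710e+00 -1.60146261e-03] [ 0.49683235 -1.07960988  5.01058642] 11.370205747007534
```

View pics/p1.png

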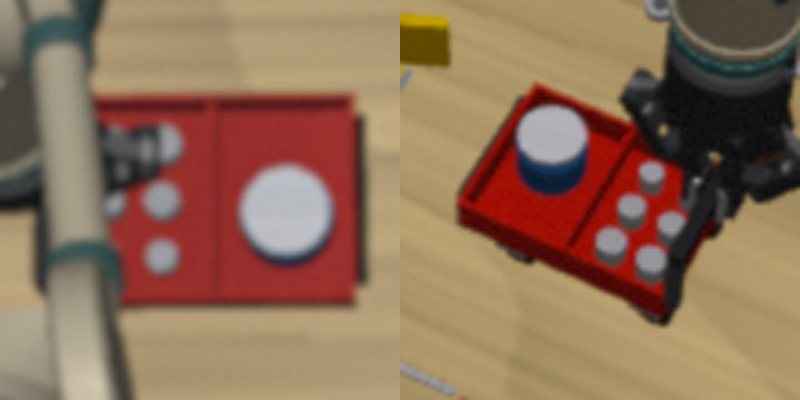

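Pushed 148 mm straight, forces are small and the tin is upright. I'll check the visible left castors and the caddy pose before steering.

```bash
python3 - <<'E'
import pickle;from h import *
d=pickle.load(open("p1.pkl","rb"));s=d["scene"];t=d["top"]
hs=cv2.cvtColor(t["img"],cv2.COLOR_BGR2HSV)
red=cv2.bitwise_or(cv2.inRange(hs,(0,150,60),(8,255,255)),cv2.inRange(hs,(172,150,60),(180,255,255)))
from_uv=lambda f,p:(lambda q:(f["camera_matrix"]@q[:3]/q[2])[:2])(np.linalg.inv(f["T"])@np.append(p,1))
u,v=from_uv(t,[583,60,64]).astype(int)
c=blobs(red,(u-60,v-60,120,120))[0][:,0];P=pt(t,c,64)[:,:2]
y0=P[:,1].min();print("front y",y0)
fr=P[(P[:,1]<y0+50)&(P[:,1]>y0+12)]
for sgn in(1,-1):
    e=fr[(fr[:,0]-583)*sgn>45];l=cv2.fitLine(e.astype(np.float32),2,0,.01,.01).ravel();print(sgn,e[:,0].mean(),np.degrees(np.arctan(l[0]/l[1])))
cy=170.0-79;cx=583
I=s["img"].copy();u,v=from_uv(s,[621,cy+10,12]).astype(int)
I=cv2.resize(I[v-45:v+45,u-60:u+60],None,fx=6.6,fy=6.6,interpolation=cv2.INTER_CUBIC)
for y in(cy-36,cy+64):
    for dz in (621,):
        q=(from_uv(s,[dz,y,12.5])-[u-60,v-45])*6.6;print(q);cv2.circle(I,(int(q[0]),int(q[1])),5,(0,255,0),1)
        q=(from_uv(s,[dz,y-14,12.5])-[u-60,v-45])*6.6;cv2.circle(I,(int(q[0]),int(q[1])),3,(255,255,0),1)
I=cv2.convertScaleAbs(I,alpha=1.8,beta=10);cv2.imwrite("pics/p1h.png",I)
E
```

```text
front y 14.561121048156366
1 634.6869189860729 0.8447416
-1 529.2318161606729 0.8481157
[287.20360418 249.09433406]
[531.16155638 359.35824194]
```

View pics/p1h.png

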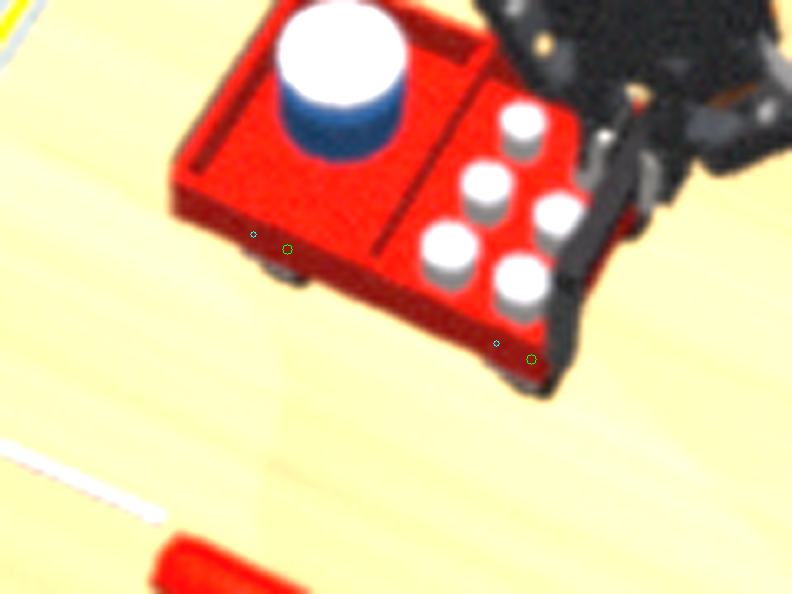

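The left castors show directly under the predicted trailing hub points, at (287,275) and (535,385) in the crop, so they trail. The caddy heads −0.85° and the bay +1.7°, so I need a 2.5° turn and the bar about 6 mm towards −x. I'll steer gently over the next 72 mm, still in front of the flares.

drive_tool:
  rows:
    - [5,-0.1,-0.02,0,0,0,-0.035]
    - [5,-0.17,-0.02,0,0,0,-0.035]
    - [5,-0.22,-0.02,0,0,0,-0.035]
    - [5,-0.22,-0.02,0,0,0,-0.035]
    - [5,-0.22,-0.02,0,0,0,-0.035]
    - [5,-0.22,-0.02,0,0,0,-0.035]
    - [5,-0.22,-0.02,0,0,0,-0.035]
    - [5,-0.22,-0.02,0,0,0,-0.035]

```text
clock: 6.38
tool_pos: [579.4, 123.2, 91.0]
tcp_rot: [2.196, 2.246, 0.001]
wrist_force: [0.1, 0.6, 5.4]
opening: 11.3
```

drive_tool:
  rows:
    - [5,-0.22,-0.02,0,0,0,-0.035]
    - [5,-0.22,-0.02,0,0,0,-0.035]
    - [5,-0.2,-0.02,0,0,0,-0.035]
    - [5,-0.15,-0.03,0,0,0,-0.035]
    - [5,0,0,0,0,0,0]
    - [5,0,0,0,0,0,0]

```text
clock: 6.88
tool_pos: [577.1, 98.5, 90.9]
tcp_rot: [2.179, 2.261, -0.001]
wrist_force: [-0.2, -0.5, 6.1]
opening: 11.4
```

```bash
cat > pose.py <<'E'
import sys,pickle;from h import *
d=pickle.load(open(sys.argv[1]+".pkl","rb"));t=d["top"];by=d["o"]["tool_pos"][1];
hs=cv2.cvtColor(t["img"],cv2.COLOR_BGR2HSV)
red=cv2.bitwise_or(cv2.inRange(hs,(0,150,60),(8,255,255)),cv2.inRange(hs,(172,150,60),(180,255,255)))
q=np.linalg.inv(t["T"])@[583,by-110,64,1];q=t["camera_matrix"]@q[:3];u,v=(q[:2]/q[2]).astype(int)
c=blobs(red,(u-60,v-45,120,90))[0][:,0];P=pt(t,c,64)[:,:2]
y0=P[:,1].min();m=[];a=[]
fr=P[(P[:,1]<y0+50)&(P[:,1]>y0+12)]
for s in(1,-1):
    e=fr[(fr[:,0]-583)*s>45];l=cv2.fitLine(e.astype(np.float32),2,0,.01,.01).ravel();m.append(e.mean(0));a.append(np.degrees(np.arctan(-l[0]/l[1])))
m=np.mean(m,0);print("front y",y0.round(1),"mid",m.round(1),"heading",np.round(a,2),"axis x there",(585.3-.0297*(m[1]+174.6)).round(1))
print("bar axis x",585.3-.0297*(by+174.6))
E
python3 look.py p2; python3 pose.py p2
```

```text
[577.16547939  98.60567713  90.92143587] [ 2.17848935e+00  2.26151922e+00 -1.37662166e-03] [ 0.31156342 -1.01193295  5.91282772] 11.12551057261563
front y -57.4 mid [581.3 -26.2] heading [ 4.35 -0.85] axis x there 580.9
bar axis x 577.1857913892786
```

The front is on the bay axis within 0.5 mm and the heading is about 1.8°, against 1.7° for the bay. Now into the bay, slowing well before the expected pad (TCP y ≈ −78).

drive_tool:
  rows:
    - [5,-0.1,-0.001,0,0,0,0]
    - [5,-0.18,-0.002,0,0,0,0]
    - [5,-0.23,-0.002,0,0,0,0]
    - [5,-0.23,-0.002,0,0,0,0]
    - [5,-0.23,-0.002,0,0,0,0]
    - [5,-0.23,-0.002,0,0,0,0]
    - [5,-0.23,-0.002,0,0,0,0]
    - [5,-0.23,-0.002,0,0,0,0]

```text
clock: 7.7
tool_pos: [577.9, 49.7, 91.0]
tcp_rot: [-2.179, -2.262, 0.001]
wrist_force: [-0.6, 2.5, 6.9]
opening: 11.1
```

drive_tool:
  rows:
    - [5,-0.23,-0.002,0,0,0,0]
    - [5,-0.23,-0.002,0,0,0,0]
    - [5,-0.23,-0.002,0,0,0,0]
    - [5,-0.23,-0.002,0,0,0,0]
    - [5,-0.23,-0.002,0,0,0,0]
    - [5,-0.23,-0.002,0,0,0,0]
    - [5,-0.2,-0.002,0,0,0,0]
    - [5,-0.15,-0.001,0,0,0,0]

```text
clock: 8.37
tool_pos: [579.3, -2.4, 91.0]
tcp_rot: [-2.18, -2.262, 0.001]
wrist_force: [-0.5, 1.4, 6.0]
opening: 11.5
```

drive_tool:
  rows:
    - [5,-0.12,-0.001,0,0,0,0]
    - [5,-0.12,-0.001,0,0,0,0]
    - [5,-0.12,-0.001,0,0,0,0]
    - [5,-0.12,-0.001,0,0,0,0]
    - [5,-0.1,0,0,0,0,0]
    - [5,-0.06,0,0,0,0,0]
    - [5,0,0,0,0,0,0]

```text
clock: 8.95
tool_pos: [579.9, -21.8, 90.9]
tcp_rot: [-2.18, -2.262, 0.002]
wrist_force: [-0.9, 0.3, 5.9]
opening: 11.4
```

```bash
python3 look.py p3; python3 pose.py p3
```

```text
[579.89876059 -21.81444167  90.91150842] [ 2.17962893e+00  2.26229991e+00 -2.15745890e-03] [-0.91017913 -0.06534577  5.69677623] 11.244742211141421
front y -177.0 mid [ 584.4 -146. ] heading [ 7.84 -0.85] axis x there 584.4
bar axis x 580.7622689175914
```

View pics/p3.png

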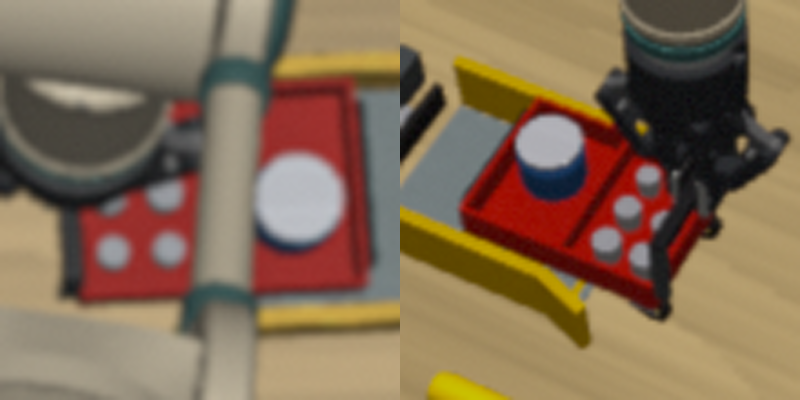

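The caddy is centred between the rails with 57 mm expected to the pad. Approaching slower.

drive_tool:
  rows:
    - [5,-0.08,0,0,0,0,0]
    - [5,-0.12,0,0,0,0,0]
    - [5,-0.12,0,0,0,0,0]
    - [5,-0.12,0,0,0,0,0]
    - [5,-0.12,0,0,0,0,0]
    - [5,-0.12,0,0,0,0,0]
    - [5,-0.12,0,0,0,0,0]
    - [5,-0.1,0,0,0,0,0]

```text
clock: 9.77
tool_pos: [580.8, -48.3, 91.0]
tcp_rot: [-2.179, -2.262, 0.001]
wrist_force: [-0.5, 1.9, 7.0]
opening: 11.3
```

drive_tool:
  rows:
    - [5,-0.08,0,0,0,0,0]
    - [5,-0.06,0,0,0,0,0]
    - [5,-0.06,0,0,0,0,0]
    - [5,-0.06,0,0,0,0,0]
    - [5,-0.06,0,0,0,0,0]
    - [5,-0.06,0,0,0,0,0]

```text
clock: 10.27
tool_pos: [581.2, -59.6, 90.9]
tcp_rot: [-2.179, -2.262, 0.001]
wrist_force: [-1.2, 1.1, 7.5]
opening: 11.0
```

drive_tool:
  rows:
    - [5,-0.03,0,0,0,0,0]
    - [5,-0.03,0,0,0,0,0]
    - [5,-0.03,0,0,0,0,0]
    - [5,-0.03,0,0,0,0,0]

```text
clock: 10.6
tool_pos: [581.3, -63.2, 90.9]
tcp_rot: [-2.179, -2.262, 0.001]
wrist_force: [-1.0, 0.9, 7.4]
opening: 11.1
```

drive_tool:
  rows:
    - [5,-0.02,0,0,0,0,0]
    - [5,-0.02,0,0,0,0,0]
    - [5,-0.02,0,0,0,0,0]
    - [5,-0.02,0,0,0,0,0]

```text
clock: 10.93
tool_pos: [581.4, -65.6, 90.9]
tcp_rot: [-2.179, -2.262, 0.001]
wrist_force: [-2.2, 0.9, 6.8]
opening: 10.9
```

drive_tool:
  rows:
    - [5,-0.02,0,0,0,0,0]
    - [5,-0.02,0,0,0,0,0]
    - [5,-0.02,0,0,0,0,0]

```text
clock: 11.18
tool_pos: [581.5, -67.4, 90.9]
tcp_rot: [-2.179, -2.262, 0.001]
wrist_force: [-0.0, 1.4, 6.8]
opening: 11.2
```

drive_tool:
  rows:
    - [5,-0.02,0,0,0,0,0]
    - [5,-0.02,0,0,0,0,0]
    - [5,-0.02,0,0,0,0,0]

```text
clock: 11.43
tool_pos: [581.6, -69.2, 90.9]
tcp_rot: [-2.179, -2.262, 0.001]
wrist_force: [-2.0, 0.4, 5.8]
opening: 11.1
```

drive_tool:
  rows:
    - [5,-0.02,0,0,0,0,0]
    - [5,-0.02,0,0,0,0,0]

```text
clock: 11.6
tool_pos: [581.6, -70.4, 91.0]
tcp_rot: [-2.179, -2.262, 0.001]
wrist_force: [-0.2, -0.3, 7.0]
opening: 11.3
```

drive_tool:
  rows:
    - [5,-0.02,0,0,0,0,0]
    - [5,-0.02,0,0,0,0,0]
    - [5,-0.02,0,0,0,0,0]

```text
clock: 11.85
tool_pos: [581.7, -72.2, 91.0]
tcp_rot: [-2.179, -2.262, 0.001]
wrist_force: [-1.4, 0.9, 7.2]
opening: 11.0
```

drive_tool:
  rows:
    - [5,-0.02,0,0,0,0,0]
    - [5,-0.02,0,0,0,0,0]

```text
clock: 12.02
tool_pos: [581.7, -73.4, 90.9]
tcp_rot: [-2.179, -2.262, 0.001]
wrist_force: [-1.2, 1.5, 6.5]
opening: 10.8
```

drive_tool:
  rows:
    - [5,-0.02,0,0,0,0,0]
    - [5,-0.02,0,0,0,0,0]

```text
clock: 12.18
tool_pos: [581.8, -74.6, 90.9]
tcp_rot: [-2.179, -2.262, 0.001]
wrist_force: [-0.7, 0.5, 5.7]
opening: 11.1
```

drive_tool:
  rows:
    - [5,-0.02,0,0,0,0,0]
    - [5,-0.02,0,0,0,0,0]

```text
clock: 12.35
tool_pos: [581.8, -75.8, 90.9]
tcp_rot: [-2.179, -2.262, 0.001]
wrist_force: [-0.5, 1.3, 6.9]
opening: 11.1
```

drive_tool:
  rows:
    - [5,-0.02,0,0,0,0,0]
    - [5,-0.02,0,0,0,0,0]

```text
clock: 12.52
tool_pos: [581.8, -77.0, 90.9]
tcp_rot: [-2.179, -2.262, 0.001]
wrist_force: [-0.0, 0.7, 7.0]
opening: 10.9
```

drive_tool:
  rows:
    - [5,-0.02,0,0,0,0,0]
    - [5,-0.01,0,0,0,0,0]

```text
clock: 12.68
tool_pos: [581.9, -77.9, 90.9]
tcp_rot: [-2.179, -2.262, 0.001]
wrist_force: [-0.4, 0.7, 6.3]
opening: 11.4
```

drive_tool:
  rows:
    - [5,-0.02,0,0,0,0,0]
    - [5,-0.01,0,0,0,0,0]

```text
clock: 12.85
tool_pos: [581.9, -78.8, 90.9]
tcp_rot: [-2.179, -2.262, 0.001]
wrist_force: [-0.8, 1.5, 7.6]
opening: 11.1
```

drive_tool:
  rows:
    - [5,-0.02,0,0,0,0,0]
    - [5,-0.01,0,0,0,0,0]

```text
clock: 13.02
tool_pos: [581.9, -79.7, 90.9]
tcp_rot: [-2.179, -2.262, 0.001]
wrist_force: [-0.9, 2.2, 7.0]
opening: 11.1
```

drive_tool:
  rows:
    - [5,-0.01,0,0,0,0,0]
    - [5,-0.01,0,0,0,0,0]

```text
clock: 13.18
tool_pos: [582.0, -80.3, 90.9]
tcp_rot: [-2.179, -2.262, 0.001]
wrist_force: [-0.8, 0.9, 6.8]
opening: 11.2
```

drive_tool:
  rows:
    - [5,-0.01,0,0,0,0,0]
    - [5,-0.01,0,0,0,0,0]

```text
clock: 13.35
tool_pos: [582.0, -80.9, 90.9]
tcp_rot: [-2.179, -2.262, 0.001]
wrist_force: [-0.0, 0.5, 5.9]
opening: 10.9
```

drive_tool:
  rows:
    - [5,-0.02,0,0,0,0,0]
    - [5,-0.01,0,0,0,0,0]

```text
clock: 13.52
tool_pos: [582.0, -81.8, 90.9]
tcp_rot: [-2.179, -2.262, 0.001]
wrist_force: [-1.7, 1.3, 6.9]
opening: 10.8
```

drive_tool:
  rows:
    - [5,-0.02,0,0,0,0,0]
    - [5,-0.01,0,0,0,0,0]

```text
clock: 13.68
tool_pos: [582.1, -82.7, 91.0]
tcp_rot: [-2.179, -2.262, 0.001]
wrist_force: [-1.0, 1.3, 7.1]
opening: 11.3
```

drive_tool:
  rows:
    - [5,-0.02,0,0,0,0,0]
    - [5,-0.01,0,0,0,0,0]

```text
clock: 13.85
tool_pos: [582.1, -83.3, 90.9]
tcp_rot: [-2.179, -2.261, 0.001]
wrist_force: [-1.4, 1.7, 7.3]
opening: 11.1
```

drive_tool:
  rows:
    - [5,-0.01,0,0,0,0,0]
    - [5,-0.01,0,0,0,0,0]

```text
clock: 14.02
tool_pos: [582.1, -83.5, 91.0]
tcp_rot: [-2.179, -2.261, -0.0]
wrist_force: [-0.1, 3.9, 7.1]
opening: 11.1
```

Contact: force is rising and the pose lags the command. One small step more, then hold to read.

drive_tool:
  rows:
    - [5,-0.01,0,0,0,0,0]
    - [5,0,0,0,0,0,0]
    - [5,0,0,0,0,0,0]

```text
clock: 14.27
tool_pos: [582.2, -83.7, 91.0]
tcp_rot: [-2.179, -2.261, -0.0]
wrist_force: [-0.6, 2.4, 6.3]
opening: 11.1
```

drive_tool:
  rows:
    - [5,0,0,0,0,0,0]
    - [5,0,0,0,0,0,0]

```text
clock: 14.43
tool_pos: [582.2, -83.6, 91.0]
tcp_rot: [-2.179, -2.261, -0.0]
wrist_force: [-0.6, 3.4, 6.2]
opening: 11.4
```

drive_tool:
  rows:
    - [5,-0.015,0,0,0,0,0]
    - [5,-0.01,0,0,0,0,0]
    - [5,0,0,0,0,0,0]

```text
clock: 14.68
tool_pos: [582.3, -84.0, 91.0]
tcp_rot: [-2.179, -2.26, -0.001]
wrist_force: [-0.9, 4.0, 6.9]
opening: 11.0
```

drive_tool:
  rows:
    - [5,0,0,0,0,0,0]
    - [5,0,0,0,0,0,0]

```text
clock: 14.85
tool_pos: [582.3, -84.0, 90.9]
tcp_rot: [-2.179, -2.26, -0.001]
wrist_force: [0.4, 4.4, 8.1]
opening: 11.0
```

drive_tool:
  rows:
    - [5,-0.015,0,0,0,0,0]
    - [5,0,0,0,0,0,0]
    - [5,0,0,0,0,0,0]

```text
clock: 15.1
tool_pos: [582.3, -84.2, 91.0]
tcp_rot: [-2.179, -2.26, -0.002]
wrist_force: [0.1, 4.1, 7.3]
opening: 10.9
```

drive_tool:
  rows:
    - [5,0,0,0,0,0,0]
    - [5,0,0,0,0,0,0]

```text
clock: 15.27
tool_pos: [582.3, -84.2, 91.0]
tcp_rot: [-2.179, -2.26, -0.002]
wrist_force: [0.3, 4.5, 8.3]
opening: 11.4
```

```bash
python3 look.py p4; python3 pose.py p4
```

```text
[582.27856926 -84.21193626  90.96667647] [-2.17896254e+00 -2.26008385e+00 -1.85873613e-03] [-0.39794194  5.14539689  7.15169929] 11.234576932564403
front y -184.2 mid [ 580.4 -159.3] heading [-0.84  4.6 ] axis x there 584.8
bar axis x 582.6154745070291
```

View pics/p4.png

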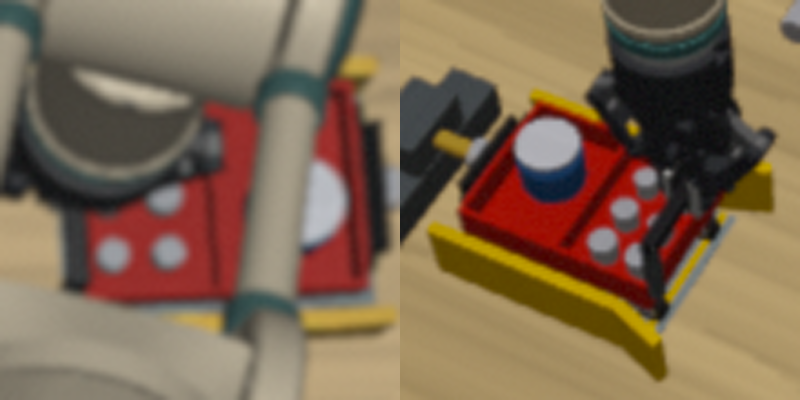

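Pad and bumper are in contact, leaning about 4.5–5 N, tin upright. Easing off.

drive_tool:
  rows:
    - [5,0.015,0,0,0,0,0]
    - [5,0.015,0,0,0,0,0]
    - [5,0.015,0,0,0,0,0]
    - [5,0,0,0,0,0,0]
    - [5,0,0,0,0,0,0]

```text
clock: 15.83
tool_pos: [582.3, -83.7, 90.9]
tcp_rot: [-2.179, -2.261, -0.0]
wrist_force: [-1.5, 2.4, 6.8]
opening: 11.1
```

drive_tool:
  rows:
    - [5,0.01,0,0,0,0,0]
    - [5,0,0,0,0,0,0]
    - [5,0,0,0,0,0,0]

```text
clock: 16.08
tool_pos: [582.3, -83.7, 91.0]
tcp_rot: [-2.179, -2.262, 0.0]
wrist_force: [0.2, 1.4, 6.3]
opening: 11.4
```

drive_tool:
  rows:
    - [5,0.012,0,0,0,0,0]
    - [5,0,0,0,0,0,0]
    - [5,0,0,0,0,0,0]
    - [5,0,0,0,0,0,0]

```text
clock: 16.42
tool_pos: [582.3, -83.5, 90.9]
tcp_rot: [-2.179, -2.262, 0.001]
wrist_force: [-1.4, 0.1, 6.8]
opening: 11.5
```

drive_tool:
  rows:
    - [12,0,0,0,0,0,0]
    - [14,0,0,0,0,0,0]
    - [17,0,0,0,0,0,0]
    - [21,0,0,0,0,0,0]
    - [26,0,0,0,0,0,0]
    - [32,0,0,0,0,0,0]
    - [40,0,0,0,0,0,0]
    - [40,0,0,0,0,0,0]
  squeeze: 20

```text
clock: 17.08
tool_pos: [583.1, -82.9, 90.5]
tcp_rot: [-2.179, -2.263, 0.0]
wrist_force: [-1.1, 1.4, -0.1]
opening: 39.9
```

drive_tool:
  rows:
    - [44,0,0,-0.3,0,0,0]
    - [44,0,0,-0.6,0,0,0]
    - [44,0,0,-0.8,0,0,0]
    - [44,0,0,-0.9,0,0,0]
    - [44,0,0,-0.9,0,0,0]
    - [44,0,0,-0.9,0,0,0]
    - [44,0,0,-0.9,0,0,0]
    - [44,0,0,0,0,0,0]

```text
clock: 17.75
tool_pos: [586.1, -83.6, 256.7]
tcp_rot: [2.171, 2.256, 0.009]
wrist_force: [0.7, 0.1, 0.2]
opening: 44.1
```

drive_tool:
  rows:
    - [44,0.6,-0.9,0,0,0,0]
    - [44,0.6,-0.9,0,0,0,0]
    - [44,0.6,-0.9,0,0,0,0]
    - [44,0.6,-0.9,0,0,0,0]
    - [44,0.6,-0.9,0,0,0,0]
    - [44,0.6,-0.9,0,0,0,0]
    - [44,0.6,-0.9,0,0,0,0]
    - [44,0,0,0,0,0,0]

```text
clock: 18.42
tool_pos: [383.2, 38.4, 249.5]
tcp_rot: [-2.173, -2.262, 0.002]
wrist_force: [-0.1, 0.5, -0.5]
opening: 44.2
```

```bash
python3 - <<'E'
from bench import bot;from h import *;import pickle
a=bot.grab_frame("top");s=bot.grab_frame("scene");o=bot.observe();print(o["tool_pos"],o["wrist_force"])
pickle.dump({"top":a,"scene":s},open("fin.pkl","wb"))
t=a;hs=cv2.cvtColor(t["img"],cv2.COLOR_BGR2HSV)
red=cv2.bitwise_or(cv2.inRange(hs,(0,150,60),(8,255,255)),cv2.inRange(hs,(172,150,60),(180,255,255)))
c=blobs(red,(300,180,140,85))[0][:,0];r=cv2.minAreaRect(pt(t,c,64)[:,:2].astype(np.float32));print("tray",r,"axis x",585.3-.0297*(r[0][1]+174.6))
A=cv2.resize(a["img"][180:265,310:450],(800,486),interpolation=cv2.INTER_CUBIC);cv2.imwrite("pics/fin.png",A)
S=s["img"][200:320,170:330];cv2.imwrite("pics/fins.png",cv2.resize(cv2.convertScaleAbs(S,alpha=1.5),(800,600),interpolation=cv2.INTER_CUBIC))
E
```

```text
[388.70305122  36.29658421 250.14838382] [-0.14505201 -0.85550492  0.69911616]
tray ((585.5078125, -163.861572265625), (110.70854949951172, 148.5963897705078), 1.8293201923370361) axis x 584.9810686962891
```

View pics/fin.png

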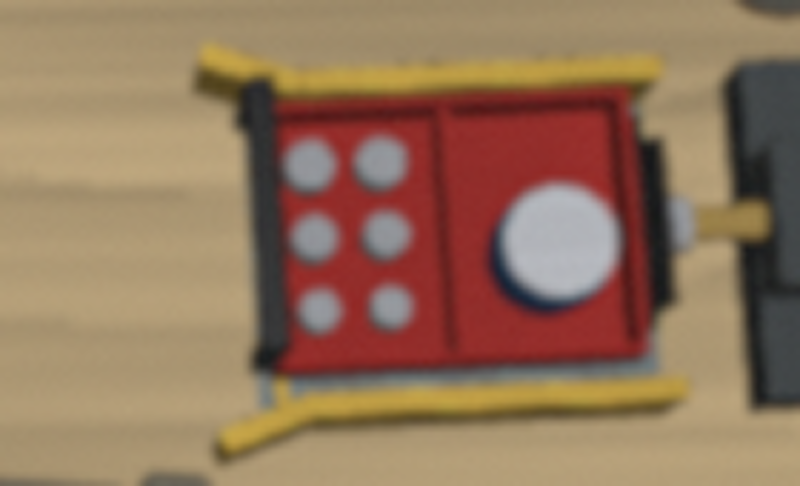

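View pics/fins.png

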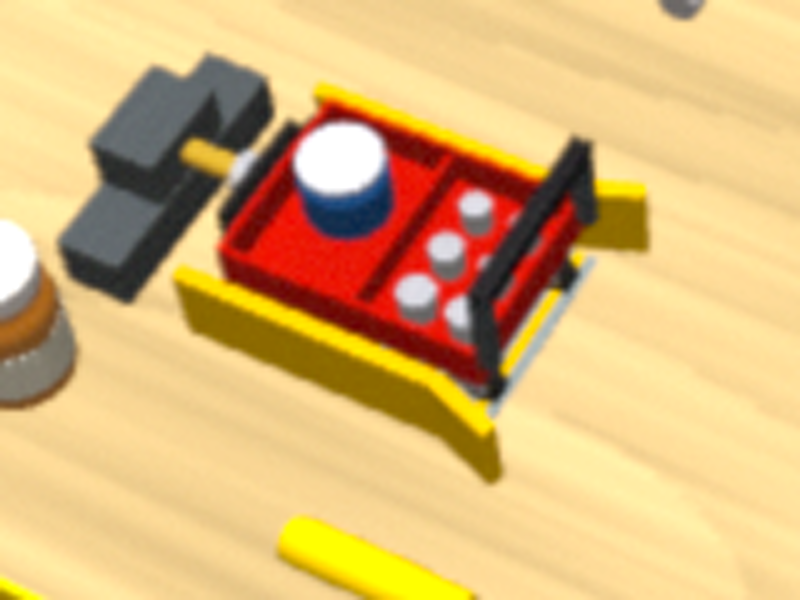

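The caddy is square (1.83° against 1.7° for the bay) and 0.5 mm off the axis. The bumper is at the pad, the tin upright, and the rear castors trail behind their pivots. One last check of the bystanders, then I'll hand in.

```bash
python3 - <<'E'
from bench import bot;from h import *;import pickle
a=pickle.load(open("f0.pkl","rb"))["top"]["img"];b=pickle.load(open("fin.pkl","rb"))["top"]["img"]
m=(cv2.GaussianBlur(cv2.absdiff(a,b),(5,5),0).max(2)>30).astype(np.uint8)*255
print([cv2.boundingRect(k) for k in blobs(m,(0,0,640,480),10)])
print(bot.observe()["qvel"].round(3),bot.hand_in())
E
```

```text
[(226, 257, 141, 223), (171, 194, 81, 60), (350, 193, 75, 54), (0, 393, 58, 49), (204, 461, 21, 19), (225, 467, 11, 13), (245, 470, 25, 10), (240, 372, 7, 40), (331, 402, 6, 22), (339, 473, 11, 7)]
the job is handed in; nothing more can be done
[-0.021  0.037 -0.038 -0.005 -0.017 -0.001] None
```

The caddy is parked in the bay against the stop, and I handed the job in at about 18.5 s of the 72 s allowed.

**What I did:**
- **Straight push:** I gripped the push bar and pushed the caddy 148 mm straight ahead. Both left castors then showed at their trailing positions, still in front of the bay.
- **Steering:** I turned it about 2.5° onto the bay axis before the flares and drove it in.
- **Stop:** I crept forward until I felt the stop at tool y ≈ −83 mm and leaned on it at about 4.5–5 N. I then eased off to about 0 N, let go and moved the arm clear.

**Last checks:**
- **Square:** the tray is at 1.8° against 1.7° for the bay, and about 0.5 mm off the centre line.
- **At the stop:** the bumper is at the pad and the tin is upright on board.
- **Bystanders:** comparing the top view before and after, the changes were the caddy's old and new places and the arm. The largest one, where the arm now stands, reaches over the ground by wrench_a and the hammer, so those two are not confirmed by the comparison; the tool passed over at about 250 mm.

**Not confirmed or in disagreement:**
- I never saw the right-hand castors directly and inferred them from the travel. The front castors were also hidden at the end.
- While the arm hid part of the tray, the single-edge heading fits disagreed (4.6° against −0.8°), so I did not rely on them.
- The wrist read about 6–7 N vertically while gripped, so the tool was pressing the caddy lightly onto its wheels.

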